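Open the air-filter box on the garage bench

TASK

Open the air-filter box: press the black snap tab beside its lid right down until it stays down, then push the released lid by its upright rib along the guides, until it is wholly off the filter seat and lies flat on the steel rest ledge. Only press and push, do not lift the lid off, and leave the other things on the bench where they are.

Things in the scene. Friction and masses are not known exactly. Their poses are not given: they have to be found in the camera images.
- filter_box: Fixed air-filter box, 282 x 120 mm, plus spigot on its -y side (reaches y -105 mm, 47 mm high). Origin: centre of its underside, on the bench. x: the way the lid slides off, roughly away from the robot; z up. Grey filter seat: x -140 to -13 mm, top 60 mm high. Then a 15 mm slot for the tab's tongue, then the steel rest ledge: x 2 to 142 mm, top 59 mm high. Rear stop, 70 mm high, at x below -134 mm.
- seat_mid (a point): Centre of the filter seat, at x -75, y 0 mm of the box's frame, 60 mm high. Side guides stand at y 51.5 to 60 mm on both sides of the seat, 74.5 mm high (screw heads to 79 mm), with lips reaching inwards to y = 46 mm over the lid, so that it cannot be lifted there, only slid.
- ledge_stop (a point): Middle of the inner face of the end stop of the rest ledge, at x 136 mm of the box's frame, 65 mm high; the stop's top is 71 mm high. The ledge's side guides stand at y 51.5 to 60 mm on both sides, 67 mm high, without lips.
- lid: Loose aluminium lid, 120 mm along x, 100 mm wide, 8 mm thick, 0.2 to 0.35 kg, slides with 1 to 4 N. Origin: centre of its underside, axes as the box's. Starts on the seat, centre near x -72 mm of the box, underside 60 mm high, front edge some 3 mm short of the tab's tongue. It is wholly off the seat when its centre is beyond x +55 mm; it meets the end stop at +76 mm.
- lid_rib (a point): Middle of the rear (-x) face of the lid's upright push rib: 8 mm thick, 60 mm wide across the lid, 26 mm tall above the plate, its top 94 mm above the bench. This point lies 14 mm behind the lid's centre and 13 mm above the plate's upper face. Behind it 46 mm of bare plate are free for the fingertips.
- tab (a joint): Travel of the snap tab, m: 0 fully up, 0.014 fully down (hard stop). It moves straight down against about 5 N and stays where it is left (no return spring). Starts between 0 and 0.003. Its steel tongue reaches through a gap in the guide into the lid's way and holds the lid until the travel is over 0.010.
- tab_top (a point): Centre of the top of the snap tab's black press pad, 26 x 28 mm, beside the guide at x -6, y +81 mm of the box's frame. At 90 mm above the bench with the tab up, 76 mm when fully down; it moves with the tab.
- motor: Bystander: green electric motor on a foot, fixed, about 180 x 110 mm, 118 mm high; origin under its centre.
- socket: Bystander: steel socket standing near the box, 26 mm in diameter, 50 mm high; origin at the centre of its underside. To be left alone.
- jar: Bystander: jar standing near the box, 54 mm in diameter, 75 mm high; origin at the centre of its underside. To be left alone.
- screwdriver: Bystander: screwdriver lying on the left side of the bench; origin on its underside. To be left alone.
- wrench: Bystander: wrench lying at the far side of the bench; origin on its underside. To be left alone.
- mug: Bystander: mug, 80 mm in diameter, 90 mm high; origin at the centre of its underside. To be left alone.
- oil_can: Bystander: can, 70 mm in diameter, 150 mm high; origin at the centre of its underside. To be left alone.
Not all that is in view belongs to the job. There is more than one size of the lid; the job needs the middle-sized.

How it is judged:
By the outcome, as a careful person would: the job done as asked, in the order asked, and still so for the second after the job is handed in, with the robot touching nothing.
It also fails if it takes over 43 s, if anything falls off the work surface, if the arm or the gripper's body presses on something with over 40 N, if the wrist force passes 120 N, or if a joint passes its speed limit or range.

ROBOT

A 6-joint arm with a two-finger parallel gripper is mounted at the origin on the work surface. World frame = base frame: x ahead of the robot, y to its left, z up, the work surface at z = 0. Lengths are in mm, angles in rad, forces in N, time in s.
With the tool pointing down it reaches from about 300 to 1000 mm from the base axis. Payload 5.1 kg.
Tool frame: the origin (TCP) lies on the centre line of the jaws, within the pads' length; the fingertips stand ahead of it and the grasp point (between the pads) lies 8 mm behind it (manip.tip_reach is the z of the fingertips in the tool frame, in mm); z points along the fingers, y is the direction in which the jaws open and shut (so a half turn about z gives the same grasp; the last joint's range is limited). The gripper opens to 95 mm and grips with 3 to 60 N. Pads are 20 mm wide; open, the fingers measure 119 mm over their backs; the gripper's body (75 mm by 180 mm) begins 59 mm behind the grasp point.
Start: joints at [1.019, 0.124, 1.65, -0, 1.367, -0.083], TCP at [293.698, 579.85, 225.656] pointing down, gripper open.
Joint ranges: [-2.61, 2.61], [-1.02, 2.33], [0.03, 2.71], [-1.35, 4.49], [0.32, 2.68], [-2.91, 2.91]. Speed limits (rad/s): [2.57, 2.57, 3.14, 3.14, 3.14, 3.14].

INTERFACE

Orientations are given as [roll, pitch, yaw] about the fixed x, y, z axes, in that order (R = Rz(yaw) Ry(pitch) Rx(roll)).
In Python, from cell import manip, imaging, close_job gives the robot as it stands.
- The arm moves only by the tool send_rows, never from a script. Its argument "commands" is one flat list of numbers, 5 for each row, row after row: the gripper's target within -1 to 1 (fully open at 1, half-way at 0, shut at -1), then the shift along the tool's x, y, z in m, then the turn about the tool's z in rad. In form: [claw, tx, ty, tz, twist, claw, tx, ty, tz, twist, ...]. A call has 1 to 12 rows; each row shifts and turns the commanded pose from where the row before left it, along the tool's axes as they then stand; what a row does not reach is not made up. A row lasts 1/10 s, in which the tool goes at most 50 mm and 8.59 degrees, less where a joint would pass 70% of its speed; a pose out of reach is approached as far as the arm can. A call is refused whole if a number of a shift passes 0.05 or a number of a turn 0.15, either way. A call with a gripper value outside its range is refused whole. The fingers move at their own pace and stop on an object; "grip_force" is the grip in N (left out, the last holds). Time passes only in rows, so rows that do not move let the fingers close. It gives the time, the measured TCP pose, the force and the opening at its end, in the units of the state.
- manip.sense(): the state, without advancing time (a new reading comes with each control period).
- imaging.read_camera(name): name is "side" or "top" or "wrist"; returns (picture, depth): 420x560x3 uint8, red, green, blue; 420x560 float32, mm along the optical axis (not along the pixel's ray), 0 where there is no reading.
- imaging.get_calibration(name): a dict with "intrinsics" (3x3 intrinsics, pixels), "R" (3x3) and "t" (3): a world point X has camera coordinates R X + t; the wrist camera has in their place "T_tool_cam" (4x4, takes a point from camera to tool coordinates, whose origin is the TCP and whose axes are the flange's). Camera axes: x right, y down, z forward; pixel columns grow to the right and rows downward; lengths in mm; the calibration is good to about 2 mm. A picture is of the moment at which its call begins: read the wrist's pose just before it. get_calibration takes no time and is no camera call.
- close_job(): hands the job in, once; it reports no verdict.
The state is a dict: "t": time; "joint_pos": joint angles; "joint_velocities": joint speeds; "joint_torque": joint torques, N m; "eef_pos": TCP position; "tcp_rot": TCP orientation; "force": force on the tool from outside, world axes, zero at the start; "moment": the same for the moment, N m; "opening": finger opening in mm.
Only numpy, scipy, OpenCV 4.12 (cv2) and the standard library are available. Lean on these libraries where they do the work, as an engineer would, in place of code of your own. Each camera call takes 0.05 s, during which the arm holds its last target.

## Working session

There is one attempt and no reset: what is moved stays moved. The work goes in short steps, Python scripts to look and compute and a tool call to move; the robot and the scene stay as the last step left them, time stands still between calls to the robot, and variables do not carry over. Pictures are saved under pics/ and viewed, and the job is handed in when it is done.

Besides the shell and the picture viewer there is one more tool, called after ">>>" as a command line: name --argument value ..., lists and objects as JSON in quotes. send_rows: Moves the arm, as the interface text tells. Its arguments: {"type":"object","properties":{"commands":{"type":"array"},"grip_force":{"type":"number"}},"required":["commands"]}

```bash
ls; mkdir -p pics
python3 - <<'E'
from cell import manip, imaging
import cv2,numpy as np
s=manip.sense();print(s, manip.tip_reach)
for n in ("top","side"):
    p,d=imaging.read_camera(n);cv2.imwrite(f"pics/{n}0.png",p[:,:,::-1]);np.savez(f"{n}0.npz",p=p,d=d)
    print(n,imaging.get_calibration(n))
print(imaging.get_calibration("wrist"))
E
```

```text
pics
{'t': 0.0, 'joint_pos': array([ 1.01941442e+00,  1.24497950e-01,  1.65170584e+00, -2.83720824e-05,
        1.36752859e+00, -8.25376129e-02]), 'joint_velocities': array([-0.00061007,  0.00030864, -0.00150445, -0.0007873 ,  0.00367837,
       -0.00021528]), 'joint_torque': array([-3.03507159e-04, -4.17614007e+01, -3.59931636e+01,  7.73849641e-02,
        4.94403101e-02, -1.64255425e-04]), 'eef_pos': array([293.36351604, 579.30904965, 224.37286307]), 'tcp_rot': array([-3.13945792e+00, -1.48726398e-04,  2.67275396e+00]), 'force': array([ 0.04836022, -0.09134215, -0.19685398]), 'moment': array([-0.01705174,  0.01719977, -0.00226716]), 'opening': 95.14871086403473} 11.0
top {'intrinsics': array([[545.44569957,   0.        , 276.44181873],
       [  0.        , 545.44569957, 214.84307903],
       [  0.        ,   0.        ,   1.        ]]), 'R': array([[ 0.02329461, -0.99961501, -0.01507271],
       [-0.99387451, -0.02152636, -0.10839773],
       [ 0.10803153,  0.01750546, -0.99399333]]), 't': array([9.71263401e-01, 5.34968580e+02, 1.81111413e+03])}
side {'intrinsics': array([[481.214
[... 175 characters left out ...]
15,  0.0058887 ],
       [-0.07813137,  0.74102277, -0.66691884],
       [ 0.06206889, -0.66405035, -0.74510709]]), 't': array([ 513.42146672,   89.88502211, 1628.10157011])}
{'intrinsics': array([[321.39442852,   0.        , 279.74007604],
       [  0.        , 321.39442852, 206.75864947],
       [  0.        ,   0.        ,   1.        ]]), 'T_tool_cam': array([[-4.85409239e-04, -9.67345004e-01, -2.53462834e-01,
         7.16630683e+01],
       [ 9.99999830e-01, -5.51803065e-04,  1.90855522e-04,
         9.76085547e-01],
       [-3.24484705e-04, -2.53462699e-01,  9.67345107e-01,
        -1.58249834e+02],
       [ 0.00000000e+00,  0.00000000e+00,  0.00000000e+00,
         1.00000000e+00]])}
```

View pics/top0.png

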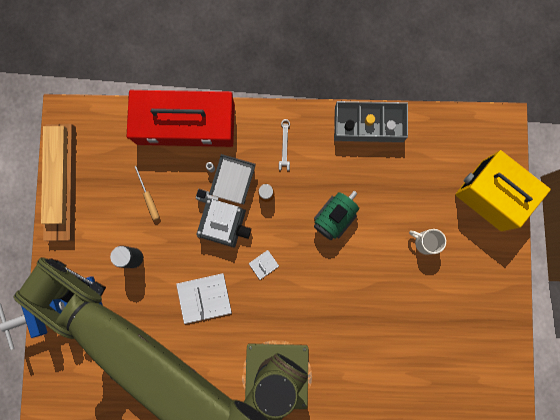

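View pics/side0.png

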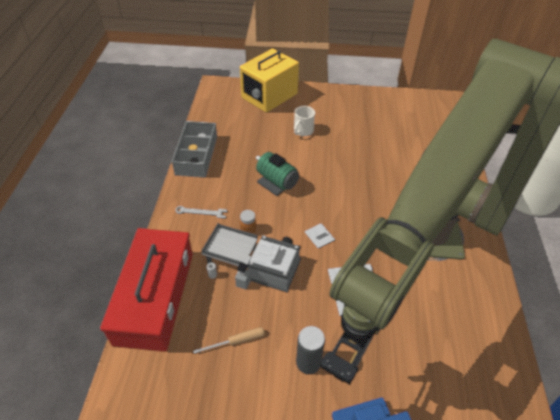

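The box is at about (227,200) in the top view, with the tab at (201,195) on its left (+y) side, the socket at (209,166), and the jar at (266,191). The larger and smaller spare lids lie loose on the bench.

```bash
cat > h.py <<'E'
import numpy as np,cv2
from cell import manip,imaging
def ray(n,u,v,z):
    c=imaging.get_calibration(n);K,R,t=c["intrinsics"],c["R"],c["t"]
    d=R.T@np.linalg.inv(K)@np.array([u,v,1.]);o=-R.T@t
    return o+d*(z-o[2])/d[2]
def cloud(n,d):
    c=imaging.get_calibration(n);K,R,t=c["intrinsics"],c["R"],c["t"]
    v,u=np.mgrid[:420,:560]
    P=np.stack([(u-K[0,2])/K[0,0]*d,(v-K[1,2])/K[1,1]*d,d],-1)
    return (P-t)@R
def proj(n,X):
    c=imaging.get_calibration(n);p=c["intrinsics"]@(c["R"]@np.array(X,float)+c["t"]);return p[:2]/p[2]
E
python3 - <<'E'
from h import *
z=np.load("top0.npz");p=z["p"];d=z["d"]
cv2.imwrite("pics/t0z.png",cv2.resize(p[145:255,180:290,::-1],None,fx=5.4,fy=5.4,interpolation=cv2.INTER_CUBIC))
C=cloud("top",d);h=C[...,2]
np.set_printoptions(linewidth=250)
print(h[150:252:3,190:280:3].round().astype(int))
z=np.load("side0.npz");p=z["p"]
cv2.imwrite("pics/s0z.png",cv2.resize(p[205:305,190:315,::-1],None,fx=5.4,fy=5.4,interpolation=cv2.INTER_CUBIC))
E
```

```text
[[ 3 -4  5 ...  0  4 -3]
 [-6 10 -3 ...  0 -3 -2]
 [ 5  0 -4 ...  3  5  5]
 ...
 [ 5  4 -7 ... -6  2  2]
 [-2  2  1 ...  2  0  0]
 [-5 -3  3 ... -2  3  5]]
```

View pics/t0z.png

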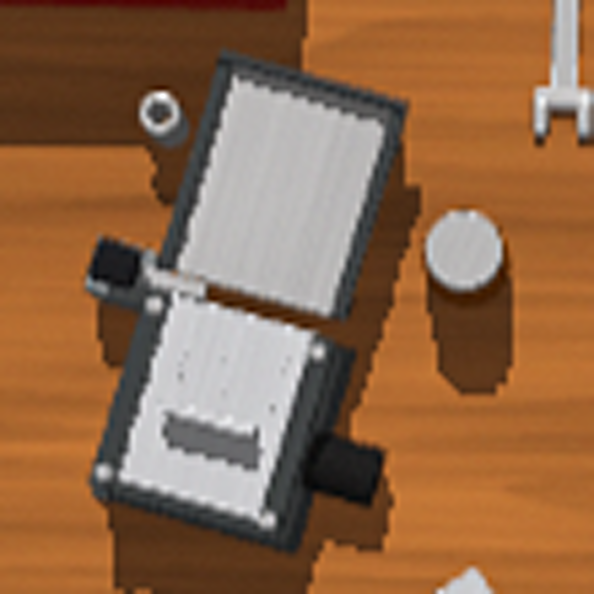

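View pics/s0z.png

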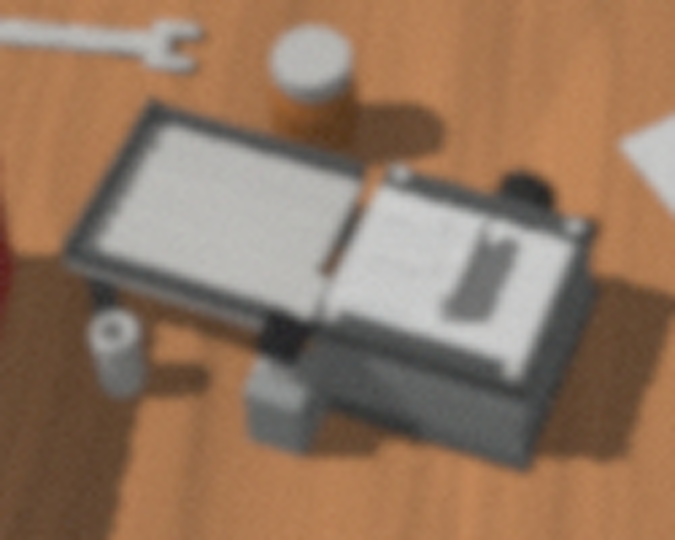

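Run:
```python
from h import *
def T(a,b,z): return ray("top",(a+.5)/5.4-.5+180,(b+.5)/5.4-.5+145,z)
pts=[((225,52),71,(142,60)),((407,103),71,(142,-60)),((95,490),74.5,(-140,60)),((297,550),74.5,(-140,-60)),((115,262),88,(-6,81)),]
W=np.array([T(*a,z)[:2] for a,z,_ in pts]);B=np.array([b for *_,b in pts],float)
Bc=B-B.mean(0);Wc=W-W.mean(0)
th=np.arctan2((Bc[:,0]*Wc[:,1]-Bc[:,1]*Wc[:,0]).sum(),(Bc*Wc).sum())
R=np.array([[np.cos(th),-np.sin(th)],[np.sin(th),np.cos(th)]])
o=W.mean(0)-R@B.mean(0)
print(th,o);print(W-(B@R.T+o));print(W)
for n,q in(("sc",(155,303)),("sc",(318,350)),("sc",(103,470)),("sc",(267,518))): print(n,R.T@(T(*q,79)[:2]-o))
for n,b in (("tab",(-6,81)),("rib",(-86,0)),("pushend",(60,0))): print(n,R@b+o)
for q in ((160,112),): print("socket",T(*q,50))
print("jar",T(465,250,75))
# side check
def S(a,b,z): return ray("side",(a+.5)/5.4-.5+190,(b+.5)/5.4-.5+205,z)
print("tab side",S(283,337,89), "rear corner",S(525,400,74.5))
```

```text
-0.23700276369120532 [577.49399313 177.90090985]
[[ 0.39700024 -1.47429277]
 [-1.21833269  1.58760949]
 [ 1.07868442  1.75589694]
 [-4.43085768 -5.71487067]
 [ 4.17350571  3.84565701]]
[[730.00894816 201.40916761]
 [700.21878719  87.82554246]
 [456.57364292 270.85020321]
 [422.88927278 146.73390819]
 [594.85323139 261.89103927]]
sc [-19.99959452  56.87020815]
sc [-22.39719203 -47.11348072]
sc [-126.53675554   59.78855097]
sc [-129.07500025  -44.33733746]
tab [590.67972568 258.04538226]
rib [493.89803182 198.09286995]
pushend [635.81675683 163.81349583]
socket [695.66172121 243.37634939  50.        ]
jar [608.69109046  49.53824983  75.        ]
tab side [593.65699343 266.94433948  89.        ] rear corner [458.98335998 284.3285091   74.5       ]
```

>>> send_rows --commands '[-1,0,0,-0.02,-0.116,-1,0,0,-0.01,-0.116,-1,-0.034,-0.032,0,0,-1,-0.034,-0.032,0,0,-1,-0.034,-0.032,0,0,-1,-0.034,-0.032,0,0,-1,-0.034,-0.032,0,0,-1,-0.034,-0.032,0,0,-1,-0.034,-0.032,0,0,-1,-0.034,-0.032,0,0,-1,-0.034,-0.032,0,0,-1,-0.034,-0.032,0,0]' --grip_force 40

```text
t: 1.3
eef_pos: [549.6, 187.2, 255.2]
tcp_rot: [-3.141, -0.001, 2.905]
force: [1.0, 0.6, -0.0]
opening: 4.5
```

>>> send_rows --commands '[-1,0,0,0,0,-1,0,0,0,0]'

```text
t: 1.5
eef_pos: [549.2, 188.1, 255.0]
tcp_rot: [-3.141, -0.001, 2.902]
force: [-0.7, 0.2, -0.4]
opening: -0.1
```

```bash
cat >> h.py <<'E'
from scipy.spatial.transform import Rotation as Ro
def wcam(s):
    T=imaging.get_calibration("wrist")["T_tool_cam"]; R=Ro.from_euler("xyz",s["tcp_rot"]).as_matrix()
    return R@T[:3,:3], R@T[:3,3]+s["eef_pos"]
def wray(s,u,v,z):
    R,o=wcam(s);d=R@np.linalg.inv(imaging.get_calibration("wrist")["intrinsics"])@np.array([u,v,1.])
    return o+d*(z-o[2])/d[2]
E
python3 - <<'E'
from h import *
import pickle
s=manip.sense();p,d=imaging.read_camera("wrist");pickle.dump((s,p,d),open("w1.pkl","wb"))
print(s["t"],s["eef_pos"],s["tcp_rot"],s["force"],s["opening"])
cv2.imwrite("pics/w1.png",cv2.resize(p[:,:,::-1],(800,600),interpolation=cv2.INTER_CUBIC))
E
```

```text
1.5 [549.21324275 188.14220119 254.96752892] [-3.14136684e+00 -1.39752492e-03  2.90242916e+00] [-0.66815211  0.18672211 -0.42545103] -0.07477450211869059
```

View pics/w1.png

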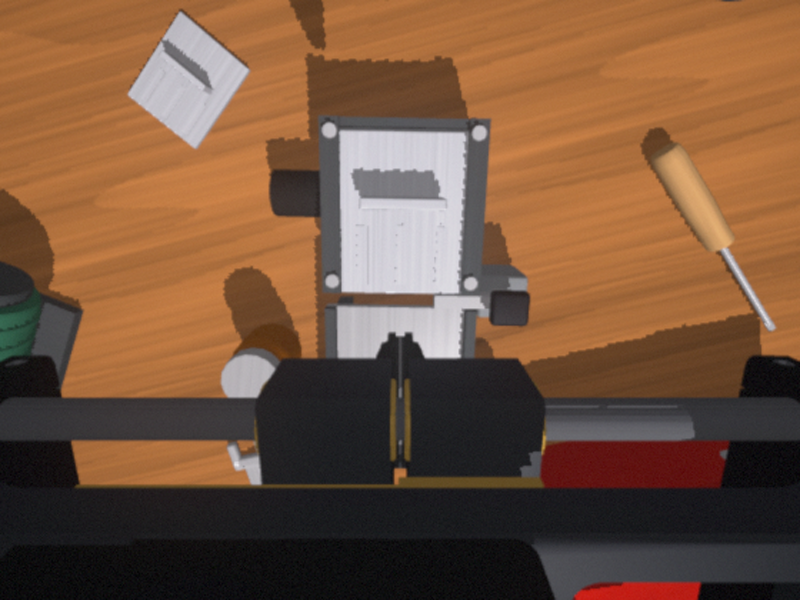

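The wrist view shows the four guide screws near (330,131), (479,132), (332,281) and (470,284), and the tab pad at (510,308). The rib top runs from (362,203) to (446,203), and the fingertips show at (400,345).

Run:
```python
from h import *
import pickle
s,p,d=pickle.load(open("w1.pkl","rb"))
f=0.7
def c(x,y): return (x+.5)*f-.5,(y+.5)*f-.5
sc=[wray(s,*c(*q),79)[:2] for q in ((330,131),(479,132),(332,281),(470,284))]
sc=np.array(sc);print(sc)
ctr=sc.mean(0);ax=(sc[2]+sc[3]-sc[0]-sc[1]);print("yaw",np.arctan2(ax[1],ax[0]),"len",np.linalg.norm(ax)/2, "wid",np.linalg.norm(sc[0]-sc[1]),np.linalg.norm(sc[2]-sc[3]))
# tab
g=p.max(2);m=((g<45)).astype(np.uint8);m[:195]=0;m[232:]=0;m[:,:335]=0;m[:,380:]=0
n,l,st,ce=cv2.connectedComponentsWithStats(m);print(st,ce)
i=1+np.argmax(st[1:,4]);
R,o=wcam(s)
dd=np.median(d[l==i]);K=imaging.get_calibration("wrist")["intrinsics"]
P=o+R@(np.linalg.inv(K)@np.array([*ce[i],1.])*dd)
print("tab from depth",P,"at z88",wray(s,*ce[i],88))
for z in(70,79,90): print([wray(s,*c(*q),z).round(1) for q in ((490,290),(529,326))])
print("rib ends z94",wray(s,*c(362,203),94),wray(s,*c(446,203),94))
r=p[int(200*f):int(215*f),int(400*f)];print(r[:, 0])
u,v=np.array([c(404,y) for y in (200,204,150,240)]).T.astype(int)
for a,b in zip(u,v):
    print((o+R@(np.linalg.inv(K)@np.array([a,b,1.])*d[b,a])).round(1))
```

```text
[[439.83401444 166.53103797]
 [464.8116373  266.01132443]
 [541.99970468 138.92623013]
 [568.6974948  238.51034448]]
yaw -0.2613213540668076 len 106.6464816213027 wid 102.56807026616589 103.10076541093447
[[     0      0    560    420 235163]
 [   345    205      3      2      4]
 [   349    204     18      3     26]
 [   345    209      1      1      1]
 [   344    212      1      1      1]
 [   344    218      1      5      5]] [[279.48833788 209.50032105]
 [346.         205.5       ]
 [357.34615385 205.11538462]
 [345.         209.        ]
 [344.         212.        ]
 [344.         220.        ]]
tab from depth [580.30945798 265.24380568  87.58588775] at z88 [580.18233283 265.16865491  88.        ]
[array([579.4, 253.4,  70. ]), array([615.3, 277.7,  70. ])]
[array([576.8, 252.2,  79. ]), array([611.8, 275.8,  79. ])]
[array([573.6, 250.6,  90. ]), array([607.5, 273.5,  90. ])]
rib ends z94 [491.55029582 176.7734815   94.        ] [505.16431646 232.49082577  94.        ]
[201 206 210 210 212 213 205 209 210 210]
[495.5 204.7  93.3]
[498.3 204.   93.1]
[462.5 212.9  66.2]
[525.3 197.6  68.4]
```

>>> send_rows --commands '[-1,-0.011,0.041,0,0.01,-1,-0.011,0.041,0,0,-1,0,0,0.04,0,-1,0,0,0.04,0,-1,0,0,0.04,0,-1,0,0,0.02,0,-1,0,0,0,0,-1,0,0,0,0]'

```text
t: 2.35
eef_pos: [589.6, 264.6, 116.1]
tcp_rot: [3.142, -0.0, 2.897]
force: [1.0, 0.7, 0.5]
opening: 0.7
```

Run:
```python
from h import *
import pickle
s=manip.sense();p,d=imaging.read_camera("wrist");pickle.dump((s,p,d),open("w2.pkl","wb"))
print(s["t"],s["eef_pos"],s["tcp_rot"],s["force"],s["opening"])
cv2.imwrite("pics/w2.png",p[:,:,::-1])
p,d=imaging.read_camera("side")
cv2.imwrite("pics/s2.png",cv2.resize(p[205:305,190:315,::-1],None,fx=5.4,fy=5.4,interpolation=cv2.INTER_CUBIC))
```

```text
2.35 [589.58864273 264.61931372 116.06592429] [ 3.14151630e+00 -1.01916799e-04  2.89660080e+00] [1.00122894 0.65924575 0.53202767] 0.7126400744873436
```

View pics/w2.png

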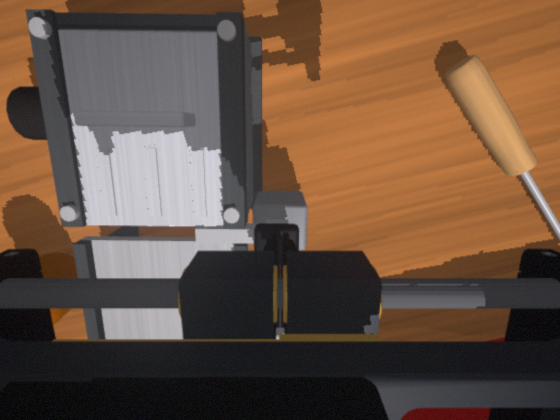

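View pics/s2.png

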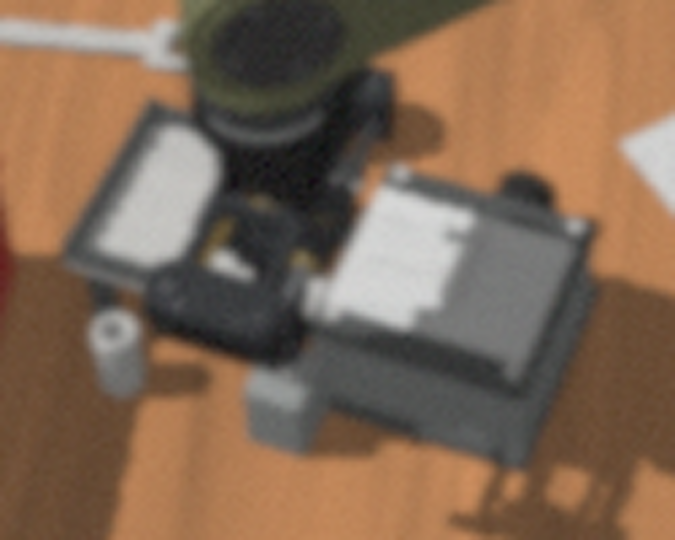

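The wrist view shows the pad at columns 255–300 and the fingers centred at 280, so they are lined up. Pressing now.

>>> send_rows --commands '[-1,0,0,0.01,0,-1,0,0,0.005,0,-1,0,0,0.004,0,-1,0,0,0.004,0,-1,0,0,0.003,0,-1,0,0,0.003,0]'

```text
t: 3.05
eef_pos: [590.6, 263.6, 87.2]
tcp_rot: [3.141, 0.001, 2.895]
force: [-1.0, 0.1, 13.0]
opening: 0.4
```

>>> send_rows --commands '[-1,0,0,0,0]'

```text
t: 3.15
eef_pos: [590.5, 263.6, 87.2]
tcp_rot: [3.141, 0.001, 2.895]
force: [-1.2, -0.2, 5.5]
opening: 0.3
```

>>> send_rows --commands '[-1,0,0,0.001,0,-1,0,0,0.001,0,-1,0,0,0,0]'

```text
t: 3.45
eef_pos: [590.6, 263.6, 87.2]
tcp_rot: [3.141, 0.001, 2.895]
force: [-5.3, -1.5, 12.9]
opening: 0.2
```

>>> send_rows --commands '[-1,0,0,-0.025,0,-1,0,0,-0.035,0,-0.37,0.033,-0.027,0,0,-0.37,0.033,-0.027,0,0,-0.37,0.033,-0.027,0,0,-0.37,0,0,0,0,-0.37,0,0,0,0]'

```text
t: 4.15
eef_pos: [473.5, 208.5, 143.8]
tcp_rot: [-3.141, -0.0, 2.895]
force: [-0.5, 0.1, -0.1]
opening: 28.7
```

Run:
```python
from h import *
import pickle
s=manip.sense();p,d=imaging.read_camera("wrist");pickle.dump((s,p,d),open("w3.pkl","wb"))
print(s["t"],s["eef_pos"],s["tcp_rot"],s["force"],s["opening"])
cv2.imwrite("pics/w3.png",p[:,:,::-1])
p,d=imaging.read_camera("side")
cv2.imwrite("pics/s3.png",cv2.resize(p[205:305,190:315,::-1],None,fx=5.4,fy=5.4,interpolation=cv2.INTER_CUBIC))
```

```text
4.15 [473.48991161 208.53620279 143.78021802] [-3.14119257e+00 -3.16409827e-04  2.89452172e+00] [-0.5281239   0.07056882 -0.11340395] 28.698868497246387
```

View pics/w3.png

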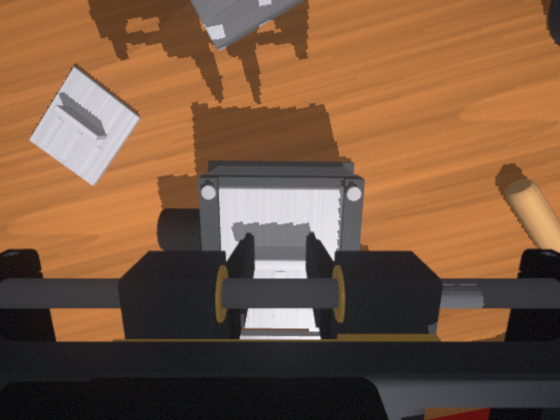

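View pics/s3.png

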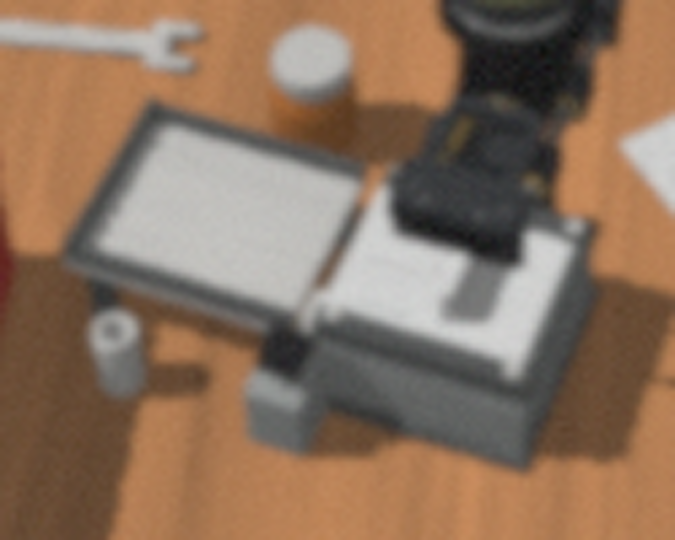

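The side view shows the tab pad about 3 px lower, at (285,353) instead of (283,337) in the enlarged picture, which fits roughly 13 mm of travel. The fingers straddle the box's centre line behind the rib, so I can go down.

>>> send_rows --commands '[-0.37,0,0,0.025,0,-0.37,0,0,0.02,0,-0.37,0,0,0.014,0,-0.37,0,0,0,0]'

```text
t: 4.65
eef_pos: [473.6, 208.8, 83.3]
tcp_rot: [-3.139, -0.004, 2.895]
force: [0.3, -0.4, -0.5]
opening: 29.8
```

>>> send_rows --commands '[-0.37,-0.006,0,0,0,-0.37,-0.004,0,0,0,-0.37,-0.004,0,0,0,-0.37,-0.005,0,0,0]'

```text
t: 5.05
eef_pos: [493.4, 204.6, 86.6]
tcp_rot: [3.141, 0.0, 2.895]
force: [-2.0, 1.8, 1.0]
opening: 29.7
```

Run:
```python
from h import *
p,d=imaging.read_camera("side")
cv2.imwrite("pics/s4.png",cv2.resize(p[205:305,190:315,::-1],None,fx=5.4,fy=5.4,interpolation=cv2.INTER_CUBIC))
```

```text
(no output)
```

View pics/s4.png

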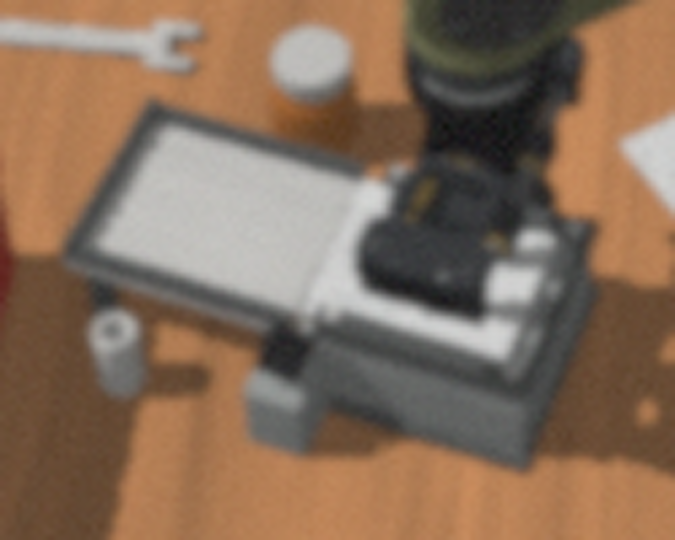

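The lid's front edge has passed the tongue and the force is only about 2–3 N, so I'll keep pushing.

>>> send_rows --commands '[-0.37,-0.006,0,0,0,-0.37,-0.008,0,0,0,-0.37,-0.008,0,0,0,-0.37,-0.008,0,0,0,-0.37,-0.008,0,0,0,-0.37,-0.008,0,0,0]'

```text
t: 5.7
eef_pos: [538.1, 192.9, 85.6]
tcp_rot: [-3.141, -0.0, 2.895]
force: [-1.3, 0.6, 1.4]
opening: 29.9
```

>>> send_rows --commands '[-0.37,-0.008,0,0,0,-0.37,-0.008,0,0,0,-0.37,-0.008,0,0,0,-0.37,-0.008,0,0,0,-0.37,-0.008,0,0,0,-0.37,-0.006,0,0,0,-0.37,0,0,0,0]'

```text
t: 6.4
eef_pos: [583.2, 181.6, 85.9]
tcp_rot: [3.141, 0.001, 2.894]
force: [-0.2, -0.3, -0.1]
opening: 29.9
```

Run:
```python
from h import *
p,d=imaging.read_camera("side")
cv2.imwrite("pics/s5.png",cv2.resize(p[205:305,190:315,::-1],None,fx=5.4,fy=5.4,interpolation=cv2.INTER_CUBIC))
s=manip.sense();e=s["eef_pos"][:2]-[576.5,184];print("box x,y of TCP",.969*e[0]-.247*e[1],.247*e[0]+.969*e[1],s["force"])
```

```text
box x,y of TCP 6.675501128037501 -0.6421493530241493 [-1.09767345  0.59867601  0.66035078]
```

View pics/s5.png

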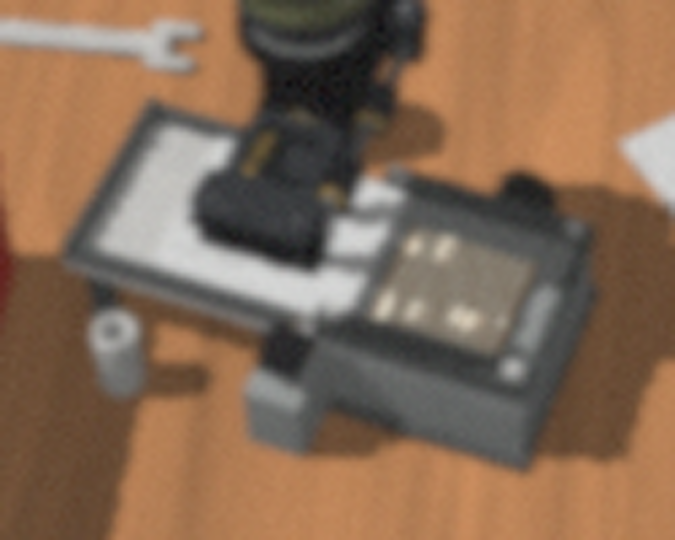

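The filter seat is being uncovered and the lid centre is at about x +31. It needs about 38 mm more.

>>> send_rows --commands '[-0.37,-0.006,0,0,0,-0.37,-0.008,0,0,0,-0.37,-0.008,0,0,0,-0.37,-0.007,0,0,0,-0.37,-0.005,0,0,0,-0.37,-0.004,0,0,0,-0.37,0,0,0,0]'

```text
t: 7.15
eef_pos: [619.7, 172.4, 85.7]
tcp_rot: [3.141, 0.001, 2.895]
force: [-0.4, 0.4, 0.1]
opening: 29.9
```

Run:
```python
from h import *
p,d=imaging.read_camera("side")
cv2.imwrite("pics/s6.png",cv2.resize(p[205:305,190:315,::-1],None,fx=5.4,fy=5.4,interpolation=cv2.INTER_CUBIC))
s=manip.sense();e=s["eef_pos"][:2]-[576.5,184];print("box x,y of TCP",.969*e[0]-.247*e[1],.247*e[0]+.969*e[1],s["force"])
```

```text
box x,y of TCP 44.50503354033647 -0.6143754624944364 [-0.4599642  -0.4172305  -0.58522457]
```

View pics/s6.png

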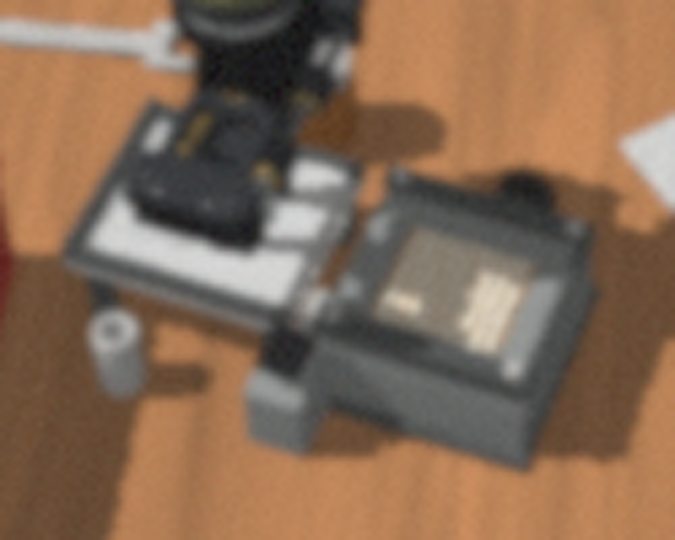

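The lid's rear edge is now on the ledge, past the slot. I'll back off, rise and check.

>>> send_rows --commands '[-0.37,0.008,0,0,0,-0.37,0.002,0,-0.02,0,-0.37,0,0,-0.04,0,-0.37,0,0,-0.05,0,-0.37,0.04,0,-0.03,0,-0.37,0.045,0,-0.02,0,-0.37,0.045,0,0,0,-0.37,0.04,0,0,0,-0.37,0,0,0,0,-0.37,0,0,0,0]'

```text
t: 8.2
eef_pos: [443.5, 216.8, 245.9]
tcp_rot: [3.141, 0.002, 2.896]
force: [-0.5, -0.2, -0.1]
opening: 30.2
```

Run:
```python
from h import *
import pickle
s=manip.sense();p,d=imaging.read_camera("wrist");pickle.dump((s,p,d),open("w7.pkl","wb"))
print(s["t"],s["eef_pos"],s["tcp_rot"],s["force"])
cv2.imwrite("pics/w7.png",p[:,:,::-1])
p,d=imaging.read_camera("side")
cv2.imwrite("pics/s7.png",cv2.resize(p[205:305,190:315,::-1],None,fx=5.4,fy=5.4,interpolation=cv2.INTER_CUBIC))
p,d=imaging.read_camera("top")
cv2.imwrite("pics/t7.png",cv2.resize(p[145:255,180:290,::-1],None,fx=5.4,fy=5.4,interpolation=cv2.INTER_CUBIC))
```

```text
8.2 [443.46476061 216.84995649 245.92136827] [3.14095458e+00 1.54457137e-03 2.89624029e+00] [-0.45899668 -0.22153361 -0.11558592]
```

View pics/w7.png

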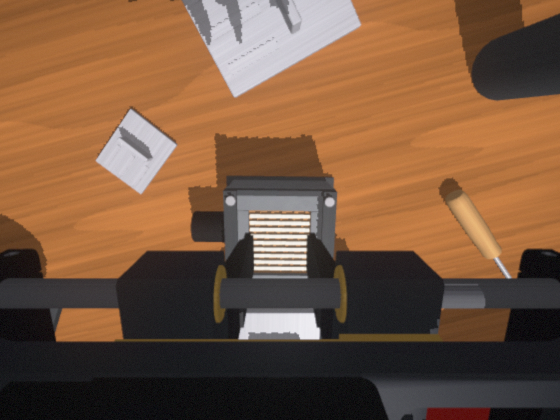

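View pics/s7.png

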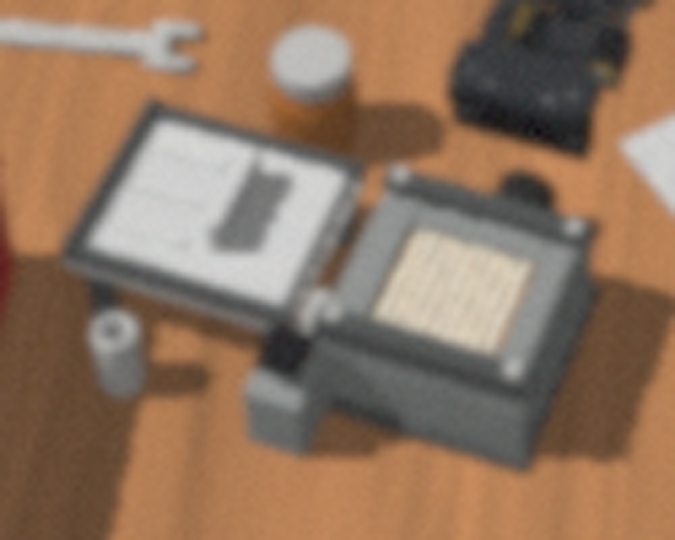

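View pics/t7.png

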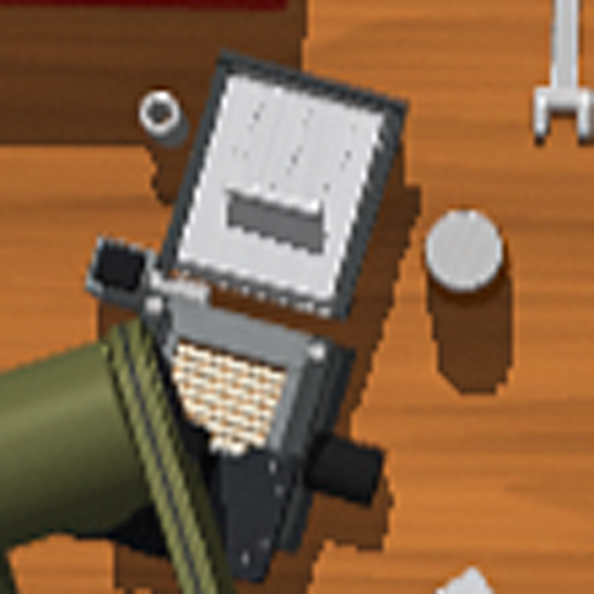

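Run:
```python
from h import *
def T(a,b,z): return ray("top",(a+.5)/5.4-.5+180,(b+.5)/5.4-.5+145,z)
o=np.array([576.5,184])
def bx(X): e=X[:2]-o;return (.969*e[0]-.247*e[1]).round(1),(.247*e[0]+.969*e[1]).round(1)
print("rib top front",bx(T(278,188,94)),"rear edge L/R at z67",bx(T(180,262,67)),bx(T(330,303,67)),"tongue/ledge near edge",bx(T(345,318,67)),"end stop outer",bx(T(316,78,71)))
p,d=imaging.read_camera("top");C=cloud("top",d)
hs=[]
for X in ((30,30),(30,-30),(100,30),(100,-30),(-50,-20)):
    w=[o[0]+.969*X[0]+.247*X[1],o[1]-.247*X[0]+.969*X[1],67];u,v=proj("top",w).round().astype(int);print(X,C[v-2:v+3,u-2:u+3,2].mean().round(1))
```

```text
rib top front (np.float64(68.0), np.float64(-3.9)) rear edge L/R at z67 (np.float64(11.4), np.float64(45.4)) (np.float64(11.7), np.float64(-50.7)) tongue/ledge near edge (np.float64(5.2), np.float64(-62.2)) end stop outer (np.float64(143.7), np.float64(-4.1))
(30, 30) 139.9
(30, -30) 67.6
(100, 30) 68.1
(100, -30) 68.0
(-50, -20) 56.9
```

Run:
```python
from h import *
o=np.array([576.5,184])
p,d=imaging.read_camera("top");C=cloud("top",d)
X=(30,30);w=[o[0]+.969*X[0]+.247*X[1],o[1]-.247*X[0]+.969*X[1],67];u,v=proj("top",w).round().astype(int)
print(u,v,C[v-2:v+3,u-2:u+3,2].round())
```

```text
219 189 [[66. 69. 67. 73. 70.]
 [71. 64. 66. 61. 66.]
 [73. 63. 65. 67. 64.]
 [58. 64. 63. 64. 65.]
 [63. 67. 62. 73. 63.]]
```

That one odd height was a depth dropout. The lid reads 67–68 mm at all four points, so it lies flat, with its centre near x +70.

```bash
python3 -c "
from cell import close_job
print(close_job())"
```

```text
the job is handed in; nothing more can be done
None
```

I pressed the snap tab down to its hard stop and pushed the lid by its rib onto the rest ledge. I then backed the arm off clear of everything and handed the job in after about 8.5 s of robot time.

**Tab:** the fingertips stopped at about 76 mm while the force rose to about 13 N. The side view afterwards showed the pad staying down.

**Lid:** in the last pictures its rear edge is at about x +11 mm and its centre at about +70 mm, so it is wholly off the seat and just short of the end stop. Its top reads 65–68 mm at all four points I checked (67 mm expected), so it lies flat.

**Bystanders:** the socket, jar and wrench look unmoved in the before and after pictures. I did not measure the others, but the arm never went low near them.

**Checks that disagreed:**
- One depth patch on the lid first read 140 mm; a second reading gave about 66 mm, so I took it as a sensor dropout.
- My first box position, from the top camera, was about 6 mm off, and I corrected it with the wrist camera.

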